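# Put the scraper away and hold the roll box open

### The job

The dough scraper was left on the lid of the roll box: lay it on the worktop, slide its blade fully home into the slot of the low wooden garage, handle against the front, and let go of it. Then lift the lid of the roll box by its steel bar and hold it open at 45 degrees, so that I can put the rolls in; the lid falls shut by itself, so finish while still holding it there. Leave the other things where they stand.

Things in the scene. Friction and masses are not known exactly. Their poses are not given: they have to be found in the camera images.
- lid (a joint): Opening angle of the roll box's lid, rad: 0 = shut, 0.785 = 45 degrees, at most 1.75. Hinged along the far edge of the box (far from the robot), the front edge rises. The lid (0.35 kg) has no stay: it falls shut when let go below about 80 degrees.
- lid_bar (a point): Middle of the round steel bar on the lid, diameter 12 mm, 110 mm long along the box's y, on two 10 mm posts at its ends. Axes are the lid's: x from the front edge to the hinge, z out of its top. The bar's axis is 35 mm above the top of the lid, 22 mm behind its front edge, 150 mm from the hinge axis along the lid and 45 mm above it, square to the lid.
- lid_hinge (a point): Middle of the lid's hinge axis, on the far top edge of the box, 70 mm above the worktop. Axes are the box's: x level, away from the robot, y along the hinge, z up. The lid turns about +y as it opens.
- roll_box: White plastic box, 170 mm deep (x), 210 mm wide (y), 70 mm high, fixed, with a 10 mm thick pale wooden lid on it (174 x 214 mm, top 80 mm above the worktop when shut). Origin: centre of its underside; x points from its front to its hinge side, z up.
- scraper_handle (a point): Centre (half-way up) of the handle of the dough scraper: a dark wooden bar 105 mm long (x), 24 mm wide (y), 30 mm high (z), with a flat steel blade in front. x points along the handle to the blade, z up. It lies flat on the lid at the start, on the underside of the handle, which is 15 mm below this point. 0.12 kg with the blade.
- scraper_shoulder (a point): Point on the scraper where the blade leaves the front end face (shoulder) of the handle, 52.5 mm ahead (+x) of the handle's centre and 10.5 mm below it. The blade is 70 mm long, 66 mm wide, 3 mm thick; its underside is 3 mm above the underside of the handle. Same axes as the handle.
- scraper: The whole scraper. Origin: centre of the underside of the handle; axes as for the handle.
- garage_mouth (a point): Middle of the front mouth of the slot, 4.5 mm above the worktop: the shoulder of the scraper lies here when the blade is fully home with the handle flat on the worktop. x points into the slot, y along the mouth, z up. The garage is a low pale wooden bridge fixed on the worktop, 90 mm deep, 110 mm wide, 28 mm high; its slot has the worktop as floor, is 14 mm high, 76 mm wide (flared at the mouth to about 82 mm) and 78 mm deep, closed at the back.
- mug: Speckled mug, 96 mm high, bystander. Origin at its underside.
- apple: Green apple, 75 mm, bystander. Origin at its underside.
- lemon: Lemon, 77 x 52 mm, bystander. Origin at its underside.
- egg_timer: Round kitchen timer, 58 mm, bystander. Origin at its underside.
- spice_jar: Spice jar, 45 mm across, 106 mm high, bystander. Origin at its underside.
Not all that is in view belongs to the job. Leave any green look-alike of the part that bears garage_mouth alone.

How it is judged:
On the way:
1. the scraper's blade is fully home in the garage and the scraper let go, the lid still shut (x of scraper_shoulder in the frame of garage_mouth above -0.006 m and y of scraper_shoulder in the frame of garage_mouth between -0.008 and 0.008 m and z of scraper_shoulder in the frame of garage_mouth between -0.006 and 0.006 m and angle between the x axis of scraper_handle and the x axis of garage_mouth, either way round below 0.2 rad and contact force between the fingers and scraper below 0.1 N and linear speed of scraper below 0.03 m/s and value of joint lid below 0.1 rad), for 0.2 s.
At the end, for the whole second after the job is handed in: Scraper let go, at rest, its handle's shoulder within 6 mm of the garage's mouth (8 mm sideways, 6 mm in height, 0.2 rad in yaw); the fingers hold the lid (over 0.5 N) still at 45 degrees, within 7 degrees (0.665 to 0.905 rad), through the last second (x of scraper_shoulder in the frame of garage_mouth above -0.006 m and y of scraper_shoulder in the frame of garage_mouth between -0.008 and 0.008 m and z of scraper_shoulder in the frame of garage_mouth between -0.006 and 0.006 m and angle between the x axis of scraper_handle and the x axis of garage_mouth, either way round below 0.2 rad and contact force between the fingers and scraper below 0.1 N and linear speed of scraper below 0.03 m/s and value of joint lid between 0.665 and 0.905 rad and velocity of joint lid between -0.1 and 0.1 rad/s and contact force between the fingers and lid above 0.5 N); the arm keeps its last pose, push and grip.
It fails at once if a bystander was moved by more than 40 mm (distance of any of mug, apple, lemon, egg_timer, spice_jar from where it was at the start of the episode above 0.04 m).
It also fails if it takes over 58 s, if anything falls off the work surface, if the arm or the gripper's body presses on something with over 40 N, if the wrist force passes 120 N, or if a joint passes its speed limit or range.

### The arm

A 7-joint arm with a two-finger parallel gripper is mounted at the origin on a cart in front of the work surface, level with it; the furniture and walls round the work are solid. World frame = base frame: x ahead of the robot, y to its left, z up, the work surface at z = 0. Lengths are in m, angles in rad, forces in N, time in s.
With the tool pointing down it reaches from about 0.425 to 0.925 m from the base axis. Payload 6.8 kg.
Tool frame: the origin (TCP) lies on the front face of the gripper's body, between the roots of the fingers; the fingertips stand 73 mm ahead of it and the grasp point (between the pads) lies 54 mm ahead of it (env.nose_length is the distance from the TCP to the fingertips, in m); z points along the fingers, y is the direction in which the jaws open and shut (so a half turn about z gives the same grasp; the last joint's range is limited). The gripper opens to 85 mm and grips with 20 to 120 N. Pads are 22 mm wide; open, the fingers measure 114 mm over their backs; the gripper's body (76 mm by 85 mm) begins 54 mm behind the grasp point. The pads swing forward as they close: fully open they stand 13 mm farther back than shut.
Start: joints at [-1.231, 0.477, 0.022, 1.555, -0.011, 1.109, -0.083], TCP at [0.292, 0.608, 0.304] pointing down, gripper open.
Joint ranges: [-2.96, 2.96], [-0.34, 2.1], [-1.41, 1.46], [0.24, 2.44], [-1.37, 4.51], [0.17, 1.92], [-2.96, 2.96]. Speed limits (rad/s): [2.39, 2.39, 3.14, 3.14, 3.14, 3.14, 3.14].

### API

Orientations are given as a unit quaternion [w, x, y, z].
In Python, from cell import env, kin, camera, calibration, job gives the robot as it stands. The module is installed in compiled form; this text tells all that it offers. Calls block until the motion is done:
- env.reach(position, orientation): joint-space move of the TCP to a pose.
- env.movel(position, velocity=0.15, rot=None, stop_force=None): straight line of the TCP; rot=None keeps the orientation; velocity is the mean speed in m/s. With stop_force (N) it stops when the force on the tool has changed by that much, and returns True; else False.
- env.goto_joints(angles): joint-space move.
- env.grip(opening, f_grip=None): finger opening in m; f_grip is the grip in N (None keeps the last); returns when the fingers have stopped.
- env.dwell(seconds).
- kin.inverse_kinematics(position, orientation): joint angles nearest the present ones, or None.
- env.get_state(): the state.
- camera(name): name is "scene" or "top"; returns (picture, depth): 400x640x3 uint8, blue, green, red; 400x640 float32, m along the optical axis (not along the pixel's ray), 0 where there is no reading.
- calibration(name): a dict with "fx", "fy", "cx", "cy" (pixels), "k1" (the pictures are not rectified: a ray, as slopes to the right and down, at radius r is drawn at 1 + k1 r^2 times it, then the intrinsics apply), "rvec" (rotation vector, rad) and "tvec" (3), from world to camera coordinates, as OpenCV has them. Camera axes: x right, y down, z forward; pixel columns grow to the right and rows downward; lengths in m; the calibration is good to about 2 mm. A picture is of the moment at which its call begins. calibration takes no time and is no camera call.
A pose or a line that the arm cannot do raises env.PlanningError and nothing moves.
- job.job_done(): hands the job in, once; it reports no verdict.
The state is a dict: "time": time; "qpos": joint angles; "joint_velocities": joint speeds; "joint_torque": joint torques, N m; "tcp_pos": TCP position; "orientation": TCP orientation; "force": force on the tool from outside, world axes, zero at the start; "torque": the same for the moment, N m; "opening": finger opening in m.
Only numpy, scipy, OpenCV 4.12 (cv2) and the standard library are available. Lean on these libraries where they do the work, as an engineer would, in place of code of your own. Each camera call takes 0.05 s, during which the arm holds its last target.

## Working session

There is one attempt and no reset: what is moved stays moved. The work goes in short steps, each a Python script; the robot and the scene stay as the last script left them, time stands still between calls to the robot, and variables do not carry over. Pictures are saved under pics/ and viewed, and the job is handed in when it is done.

```bash
ls; mkdir -p pics; python3 - <<'E'
from cell import env, kin, camera, calibration, job
import cv2,numpy as np
for n in ("scene","top"):
    p,d=camera(n); cv2.imwrite(f"pics/{n}0.png",p); np.savez(f"{n}0.npz",p=p,d=d); print(n,calibration(n))
s=env.get_state(); print(s["time"],s["tcp_pos"],s["orientation"],s["opening"],env.nose_length)
E
```

```text
pics
scene {'fx': 473.3923547047537, 'fy': 473.3923547047537, 'cx': 319.37493842728696, 'cy': 201.42254595115034, 'k1': -0.06480240661982345, 'rvec': array([ 0.12696408,  2.67150936, -1.54415943]), 'tvec': array([0.51440695, 0.06246545, 1.57250477])}
top {'fx': 437.7483249205616, 'fy': 437.7483249205616, 'cx': 322.71882930326893, 'cy': 194.05640831389582, 'k1': 0.030489785228086656, 'rvec': array([ 2.01697026, -2.05550821,  0.3609113 ]), 'tvec': array([-0.02430565,  0.53033561,  1.39698467])}
0.1 [0.29205953 0.60808393 0.30304714] [-1.40610561e-04  2.22003693e-01  9.75045493e-01 -7.91993310e-04] 0.08526483359432915 0.0726
```

View pics/scene0.png

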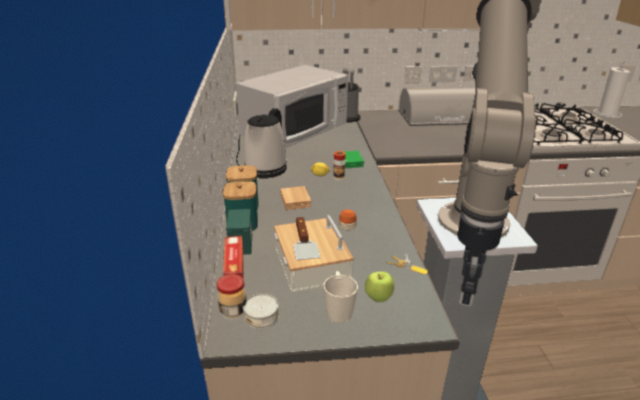

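View pics/top0.png

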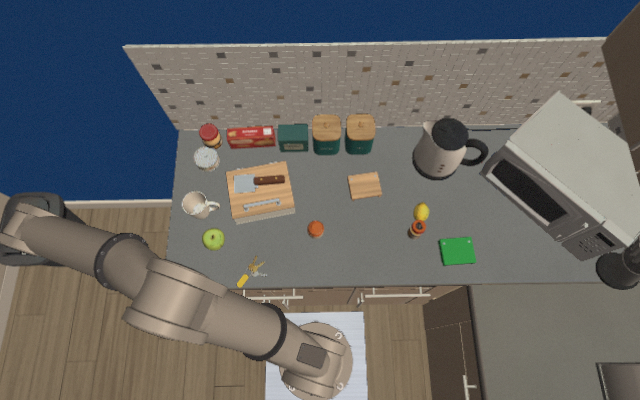

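The top view shows the box lid at (261,190) with the scraper on it, blade to the left, and the bar at (262,204). The pale garage is at (365,186) and its green look-alike at (457,251). Next I'll enlarge these areas.

```bash
cat > h.py <<'E'
import numpy as np,cv2
from cell import env,kin,camera,calibration,job
def ray(n,uv):
    c=calibration(n);K=np.array([[c["fx"],0,c["cx"]],[0,c["fy"],c["cy"]],[0,0,1]])
    p=cv2.undistortPoints(np.array(uv,float).reshape(-1,1,2),K,np.array([c["k1"],0,0,0,0]))[:,0]
    R=cv2.Rodrigues(c["rvec"])[0]; o=-R.T@c["tvec"]
    return o,np.c_[p,np.ones(len(p))]@R
def onz(n,uv,z):
    o,d=ray(n,uv); t=(z-o[2])/d[:,2]; return o+t[:,None]*d
def cloud(n,d):
    v,u=np.indices(d.shape); o,r=ray(n,np.c_[u.ravel(),v.ravel()])
    return (o+r*d.ravel()[:,None]).reshape(*d.shape,3)
def proj(n,P):
    c=calibration(n);K=np.array([[c["fx"],0,c["cx"]],[0,c["fy"],c["cy"]],[0,0,1]])
    return cv2.projectPoints(np.array(P,float).reshape(-1,1,3),c["rvec"],c["tvec"],K,np.array([c["k1"],0,0,0,0]))[0][:,0]
E
python3 - <<'E'
from h import *
def crop(n,x0,y0,w,h,s,o):
    p=np.load(n+"0.npz")["p"]; cv2.imwrite(o,cv2.resize(p[y0:y0+h,x0:x0+w],None,fx=s,fy=s,interpolation=cv2.INTER_CUBIC))
crop("top",170,150,230,110,3.4,"pics/t_crop.png")
crop("scene",210,140,200,160,3.7,"pics/s_crop.png")
d=np.load("top0.npz")["d"];P=cloud("top",d)
for uv in [(365,186),(350,240),(240,205),(245,184),(268,181),(262,204),(457,251)]:
    print(uv,P[uv[1],uv[0]].round(3))
for n,uv in (("mug",(197,205)),("apple",(213,239)),("timer",(316,229)),("lemon",(421,212)),("jar",(417,228)),("cream jar",(207,158)),("kettle",(440,150)),("can",(326,130)),("can2",(360,130))):print(n,P[uv[1],uv[0]].round(3))
E
```

```text
(365, 186) [ 0.583 -0.188  0.021]
(350, 240) [ 0.39  -0.127  0.001]
(240, 205) [0.498 0.246 0.087]
(245, 184) [0.573 0.232 0.088]
(268, 181) [0.574 0.151 0.111]
(262, 204) [0.491 0.168 0.113]
(457, 251) [ 0.339 -0.486  0.03 ]
mug [0.528 0.415 0.004]
apple [0.386 0.334 0.068]
timer [ 0.417 -0.009  0.056]
lemon [ 0.471 -0.371  0.058]
jar [ 0.401 -0.341  0.106]
cream jar [0.696 0.382 0.039]
kettle [ 0.642 -0.421  0.189]
can [ 0.749 -0.05   0.138]
can2 [ 0.75  -0.168  0.133]
```

View pics/t_crop.png

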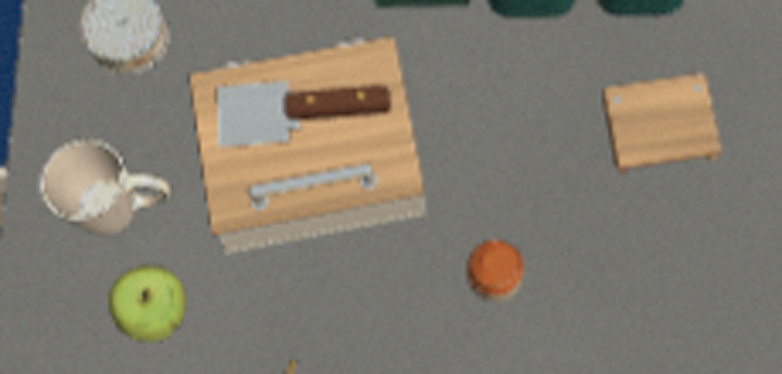

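View pics/s_crop.png

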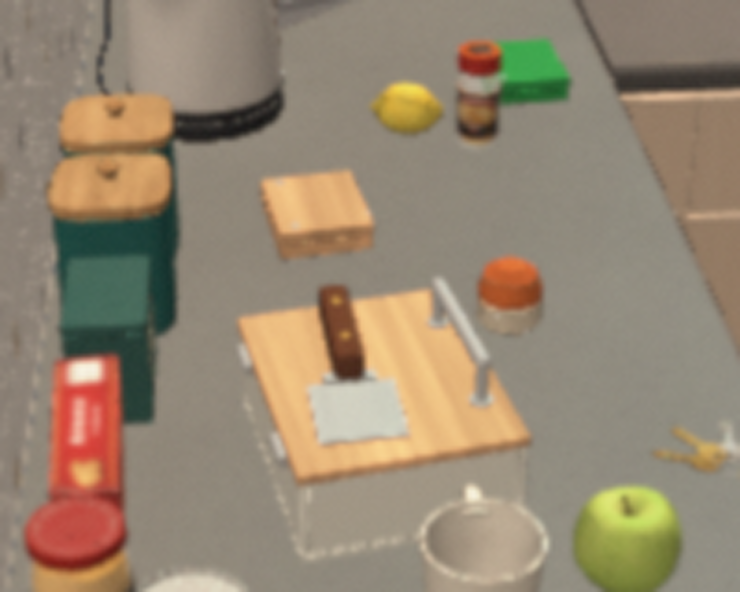

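```bash
python3 - <<'E'
from h import *
for n in("top","scene"):print(n,ray(n,[(320,200)])[0].round(3))
def crop(n,x0,y0,w,h,s,o):
    p=np.load(n+"0.npz")["p"]; cv2.imwrite(o,cv2.resize(p[y0:y0+h,x0:x0+w],None,fx=s,fy=s,interpolation=cv2.INTER_NEAREST))
crop("top",342,165,45,40,13,"pics/t_g.png")
crop("scene",275,180,45,35,13,"pics/s_g.png")
P=cloud("top",np.load("top0.npz")["d"])
print((P[170:204:1,364]*1000).round(0).astype(int).tolist())
E
```

```text
top [ 0.026 -0.021  1.494]
scene [0.646 1.275 0.836]
[[653, -189, 3], [651, -190, 0], [645, -189, 4], [642, -189, 2], [626, -185, 31], [623, -185, 30], [619, -185, 28], [614, -185, 32], [613, -185, 25], [606, -184, 32], [601, -184, 35], [598, -184, 34], [596, -184, 27], [591, -184, 32], [587, -183, 33], [584, -184, 29], [578, -183, 35], [576, -183, 30], [574, -183, 27], [570, -183, 27], [564, -182, 31], [561, -182, 30], [557, -182, 30], [553, -182, 32], [548, -181, 34], [545, -181, 33], [542, -181, 29], [539, -181, 29], [545, -184, -1], [542, -184, -1], [538, -184, -1], [535, -184, -3], [531, -184, -2], [525, -183, 2]]
```

View pics/t_g.png

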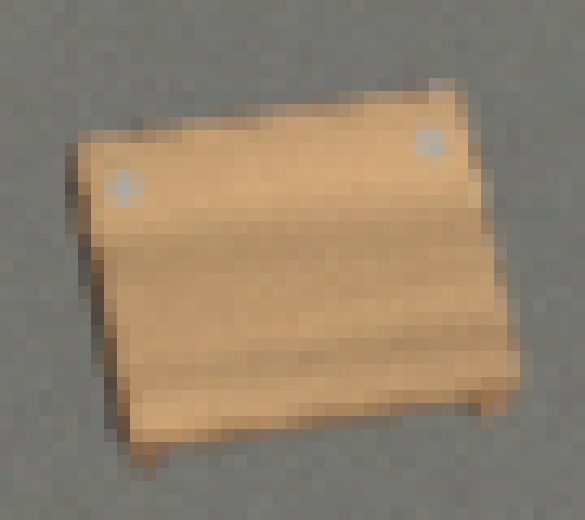

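View pics/s_g.png

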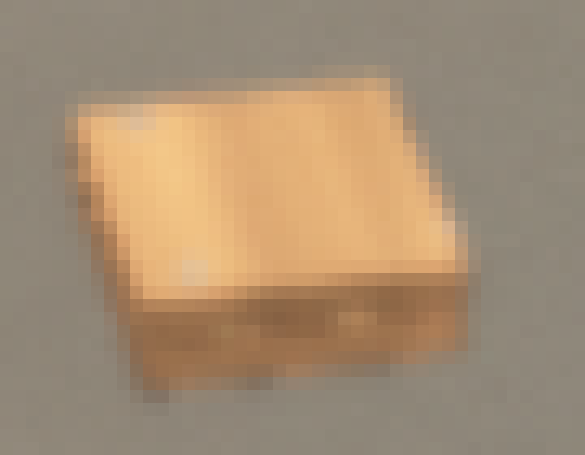

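The mouth faces the robot. Two dark feet show at the near corners (352,200) and (379,196), with worktop grey between them, and the other visible faces are solid. I'll measure corners in both views.

```bash
python3 - <<'E'
from h import *
def rep(n,uv,z,name):
    X=onz(n,uv,z); print(name,n,X[:,:2].round(4).tolist(),"mean",X[:,:2].mean(0).round(4)); 
    e=np.roll(X,-1,0)-X; print("  len",np.linalg.norm(e[:,:2],axis=1).round(4),"dir",np.arctan2(e[:,1],e[:,0]).round(3))
g=np.array([(90,135),(462,88),(518,385),(132,440)])/13-.5+[342,165]
rep("top",g,.028,"garage")
g=np.array([(70,105),(390,80),(465,270),(140,300)])/13-.5+[275,180]
rep("scene",g,.028,"garage")
def crop(n,x0,y0,w,h,s,o):
    p=np.load(n+"0.npz")["p"]; cv2.imwrite(o,cv2.resize(p[y0:y0+h,x0:x0+w],None,fx=s,fy=s,interpolation=cv2.INTER_NEAREST))
crop("top",222,158,78,66,10,"pics/t_b.png")
crop("scene",270,210,85,75,9,"pics/s_b.png")
# handle mask, blade
for n,roi in (("top",(222,158,78,66)),("scene",(270,205,85,75))):
    p=np.load(n+"0.npz")["p"];x,y,w,h=roi;c=p[y:y+h,x:x+w];hsv=cv2.cvtColor(c,cv2.COLOR_BGR2HSV)
    m=((hsv[...,2]<125)&(hsv[...,1]>90)).astype(np.uint8)
    k,l,st,ce=cv2.connectedComponentsWithStats(m)
    for i in range(1,k):
        if st[i,4]>40:
            r=cv2.minAreaRect(np.argwhere(l==i)[:,::-1].astype(np.float32)); b=cv2.boxPoints(r)+[x,y]; print(n,st[i],b.round(1).tolist()); rep(n,b,.11,"handle")
E
```

```text
garage top [[0.6249, -0.1293], [0.6371, -0.2336], [0.5489, -0.2435], [0.5349, -0.1372]] mean [ 0.5864 -0.1859]
  len [0.105  0.0888 0.1072 0.0903] dir [-1.454 -3.029  1.702  0.088]
garage scene [[0.637, -0.2342], [0.5476, -0.241], [0.5354, -0.1327], [0.6215, -0.1245]] mean [ 0.5854 -0.1831]
  len [0.0896 0.109  0.0865 0.1108] dir [-3.065  1.683  0.095 -1.43 ]
top [ 32  17  31  10 222] [[253.6, 177.2], [283.6, 174.7], [284.3, 182.6], [254.3, 185.1]]
handle top [[0.5888, 0.1998], [0.5961, 0.0978], [0.5673, 0.0953], [0.5601, 0.1966]] mean [0.5781 0.1474]
  len [0.1023 0.0289 0.1016 0.0289] dir [-1.499 -3.054  1.642  0.11 ]
scene [ 26  13  12  24 150] [[295.0, 218.4], [302.7, 216.7], [308.0, 240.6], [300.3, 242.3]]
handle scene [[0.5993, 0.1116], [0.5764, 0.1042], [0.5704, 0.2268], [0.5916, 0.233]] mean [0.5844 0.1689]
  len [0.0241 0.1228 0.0221 0.1216] dir [-2.829  1.619  0.283 -1.508]
```

View pics/t_b.png

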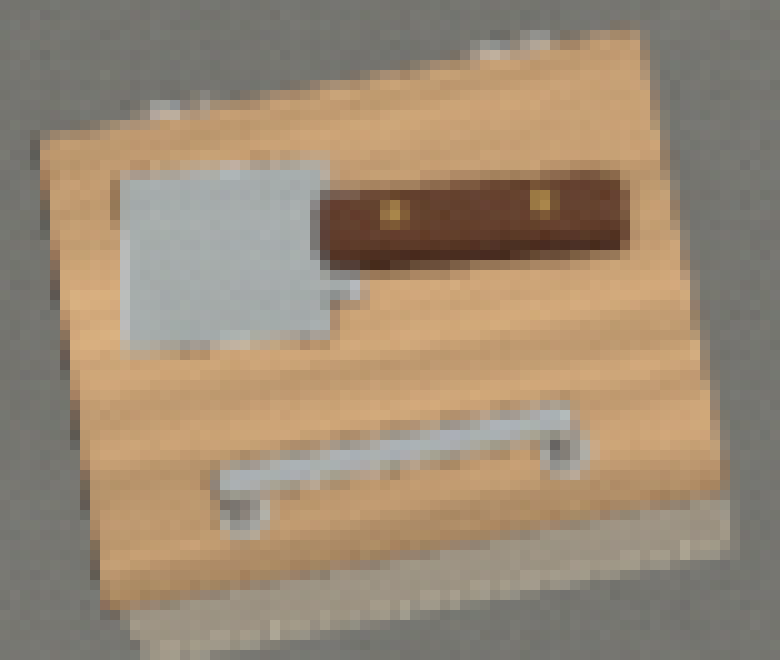

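View pics/s_b.png

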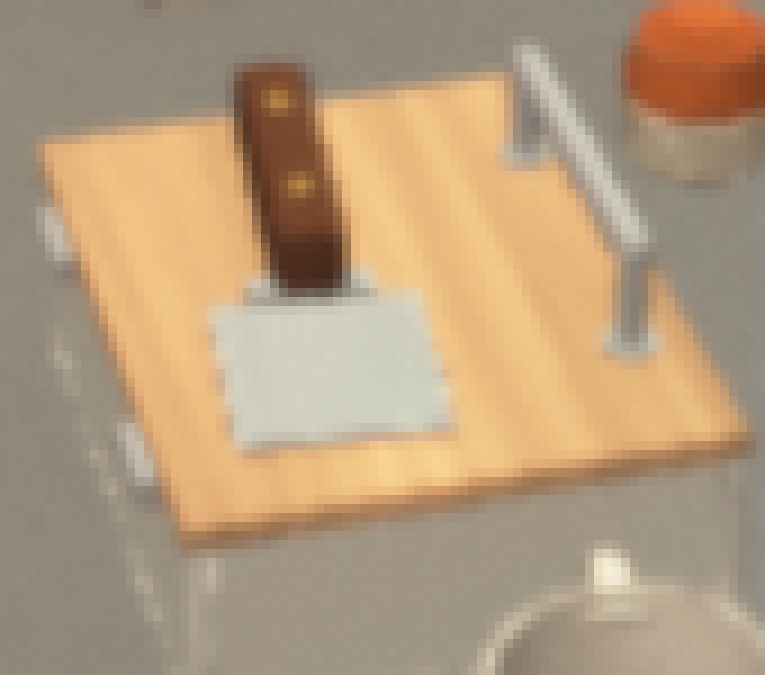

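```bash
python3 - <<'E'
from h import *
def rep(n,uv,z,name):
    X=onz(n,uv,z); print(name,n,X[:,:2].round(4).tolist(),"mean",X[:,:2].mean(0).round(4)); 
    e=np.roll(X,-1,0)-X; print("  len",np.linalg.norm(e[:,:2],axis=1).round(4),"dir",np.arctan2(e[:,1],e[:,0]).round(3))
T=lambda a:np.array(a)/10-.5+[222,158]
S=lambda a:np.array(a)/9-.5+[270,210]
rep("top",T([(40,140),(642,32),(725,492),(105,605)]),.08,"lid")
rep("scene",S([(40,147),(508,72),(750,435),(183,535)]),.08,"lid")
rep("top",T([(222,480),(572,415)]),.115,"bar")
rep("scene",S([(527,52),(637,245)]),.115,"bar")
rep("top",T([(122,180),(328,162),(330,338),(130,350)]),.086,"blade")
rep("scene",S([(210,312),(422,292),(452,425),(240,450)]),.086,"blade")
rep("top",T([(394,212),(542,200)]),.11,"rivets")
rep("scene",S([(300,184),(277,100)]),.11,"rivets")
rep("top",T([(318,195),(622,172),(630,236),(318,258)]),.11,"handletop")
rep("scene",S([(236,70),(304,66),(345,240),(272,250)]),.11,"handletop")
E
```

```text
lid top [[0.6242, 0.3031], [0.6617, 0.0937], [0.4904, 0.064], [0.4544, 0.272]] mean [0.5577 0.1832]
  len [0.2128 0.1738 0.2111 0.1726] dir [-1.394 -2.97   1.742  0.182]
lid scene [[0.6611, 0.099], [0.5039, 0.0666], [0.4549, 0.2747], [0.6236, 0.3069]] mean [0.5609 0.1868]
  len [0.1606 0.2138 0.1717 0.2113] dir [-2.938  1.802  0.189 -1.392]
bar top [[0.4862, 0.2283], [0.5069, 0.1129]] mean [0.4966 0.1706]
  len [0.1173 0.1173] dir [-1.394  1.748]
bar scene [[0.503, 0.1109], [0.4826, 0.2239]] mean [0.4928 0.1674]
  len [0.1148 0.1148] dir [ 1.749 -1.392]
blade top [[0.6061, 0.2726], [0.6116, 0.2017], [0.5464, 0.1988], [0.5433, 0.2668]] mean [0.5769 0.235 ]
  len [0.0712 0.0652 0.0681 0.0631] dir [-1.494 -3.098  1.617  0.092]
blade scene [[0.6108, 0.2058], [0.5454, 0.201], [0.5429, 0.2697], [0.6055, 0.2763]] mean [0.5761 0.2382]
  len [0.0656 0.0688 0.063  0.0706] dir [-3.068  1.607  0.104 -1.497]
rivets top [[0.5828, 0.1749], [0.5863, 0.1247]] mean [0.5846 0.1498]
  len [0.0503 0.0503] dir [-1.501  1.64 ]
rivets scene [[0.5808, 0.1739], [0.5848, 0.1247]] mean [0.5828 0.1493]
  len [0.0494 0.0494] dir [-1.489  1.652]
handletop top [[0.5895, 0.2009], [0.5961, 0.0976], [0.5726, 0.0946], [0.5665, 0.2001]] mean [0.5812 0.1483]
  len [0.1035 0.0237 0.1056 0.023 ] dir [-1.507 -3.016  1.628  0.034]
handletop scene [[0.5968, 0.1054], [0.5748, 0.1049], [0.5693, 0.2059], [0.5916, 0.2093]] mean [0.5831 0.1564]
  len [0.022  0.1011 0.0226 0.104 ] dir [-3.12   1.625  0.15  -1.521]
```

```bash
cat >> h.py <<'E'
from scipy.spatial.transform import Rotation as Ro
def down(yaw):  # tool z down, tool x at yaw
    x=np.array([np.cos(yaw),np.sin(yaw),0]);z=np.array([0,0,-1.]);return q(np.c_[x,np.cross(z,x),z])
def q(M):
    a=Ro.from_matrix(M).as_quat(); return a[[3,0,1,2]]
HC=np.array([.582,.149]);HY=1.638
GM=np.array([.541,-.1885]);GY=.11
BY=.178; BM=np.array([.495,.170,.115]); bx=np.array([np.cos(BY),np.sin(BY),0]);by=np.array([-np.sin(BY),np.cos(BY),0]);ez=np.array([0,0,1.])
HG=BM+.150*bx-.045*ez
def barpose(th,tilt,s,depth=.054):
    """lid angle th, tool tilt from vertical (+ = fingers point forward); s=+-1 sign of tool x along by"""
    c,si=np.cos(th),np.sin(th); lx=c*bx-si*ez; lz=si*bx+c*ez
    b=HG-.150*lx+.045*lz
    z=np.sin(tilt)*bx-np.cos(tilt)*ez; x=s*by
    return b-depth*z, q(np.c_[x,np.cross(z,x),z])
E
python3 - <<'E'
from h import *
for f in (0,np.pi):
  for nm,xy,z,y in (("pick",HC,.156,HY),("lift",HC,.30,HY),("pre",GM-.140*np.array([np.cos(GY),np.sin(GY)]),.2,GY),("prelow",GM-.140*np.array([np.cos(GY),np.sin(GY)]),.076,GY),("home",GM-.0525*np.array([np.cos(GY),np.sin(GY)]),.076,GY)):
    r=kin.inverse_kinematics([*xy,z],down(y+f)); print(nm,f,None if r is None else np.round(r,2))
for s in (1,-1):
  for tl in (0,.26,.52,.785):
    for th in (0,.4,.785):
      for slip in (0,1):
        t=tl-th*(1-slip)
        r=kin.inverse_kinematics(*barpose(th,t,s)); print("bar",s,tl,th,round(t,2),None if r is None else np.round(r,2))
E
```

```text
pick 0 [-0.66  0.56  0.4   1.88 -0.31  0.76 -0.02]
lift 0 [-0.71  0.38  0.47  1.77 -0.2   1.04 -0.11]
pre 0 [-0.28  0.31  0.73  2.21 -0.32  0.72 -0.79]
prelow 0 [-0.13  0.58  0.57  2.26 -0.7   0.48 -0.45]
home 0 [-0.13  0.63  0.5   2.09 -0.57  0.55 -0.67]
pick 3.141592653589793 [-0.16  0.54 -0.26  1.84  0.19  0.78  2.69]
lift 3.141592653589793 [-0.24  0.37 -0.15  1.74  0.06  1.05  2.8 ]
pre 3.141592653589793 [-0.36  0.34  0.83  2.21 -0.38  0.73  2.41]
prelow 3.141592653589793 [ 0.13  0.51  0.25  2.25 -0.31  0.41  2.31]
home 3.141592653589793 [ 0.09  0.58  0.21  2.07 -0.24  0.51  2.16]
bar 1 0 0 0 [-0.74  0.43  0.36  2.05 -0.23  0.7  -0.06]
bar 1 0 0 0 [-0.74  0.43  0.36  2.05 -0.23  0.7  -0.06]
bar 1 0 0.4 -0.4 [-0.6   0.59  0.31  1.67 -0.23  1.31 -0.03]
bar 1 0 0.4 0.0 [-0.75  0.39  0.39  1.95 -0.19  0.84 -0.07]
bar 1 0 0.785 -0.79 [-0.5   0.84  0.27  1.26 -0.25  1.85 -0.02]
bar 1 0 0.785 0.0 [-0.72  0.41  0.4   1.81 -0.19  0.96 -0.06]
bar 1 0.26 0 0.26 [-0.78  0.33  0.33  2.23 -0.09  0.35 -0.22]
bar 1 0.26 0 0.26 [-0.78  0.33  0.33  2.23 -0.09  0.35 -0.22]
bar 1 0.26 0.4 -0.14 [-0.
[... 1619 characters left out ...]
 -0.18  1.97  0.21  0.65  2.7 ]
bar -1 0.52 0 0.52 [-0.54  0.29 -0.02  2.39  1.71  0.19  1.1 ]
bar -1 0.52 0 0.52 [-0.54  0.29 -0.02  2.39  1.71  0.19  1.1 ]
bar -1 0.52 0.4 0.12 [-0.27  0.33 -0.22  2.    0.16  0.71  2.73]
bar -1 0.52 0.4 0.52 [-0.55  0.21  0.02  2.29  0.86  0.22  1.98]
bar -1 0.52 0.785 -0.27 [-0.2   0.55 -0.27  1.58  0.07  1.29  2.84]
bar -1 0.52 0.785 0.52 [-0.46  0.22 -0.04  2.16  0.56  0.31  2.32]
bar -1 0.785 0 0.79 None
bar -1 0.785 0 0.79 None
bar -1 0.785 0.4 0.39 [-0.4   0.24 -0.11  2.19  0.41  0.38  2.45]
bar -1 0.785 0.4 0.79 None
bar -1 0.785 0.785 0.0 [-0.24  0.41 -0.23  1.77  0.11  0.97  2.81]
bar -1 0.785 0.785 0.79 [-0.67  0.21  0.14  2.34  2.15  0.28  0.69]
```

```bash
python3 - <<'E'
from h import *
env.grip(.06,30)
env.reach([*HC,.26],down(HY))
p,d=camera("scene"); cv2.imwrite("pics/a1.png",cv2.resize(p[180:300,230:400],None,fx=4.5,fy=4.5))
hit=env.movel([*HC,.1565],.12,stop_force=8)
s=env.get_state();print(hit,s["tcp_pos"],s["force"],s["time"])
if not hit:
    env.grip(0,35); s=env.get_state();print(s["opening"],s["force"])
    p,d=camera("scene"); cv2.imwrite("pics/a2.png",cv2.resize(p[180:300,230:400],None,fx=4.5,fy=4.5))
    env.movel([*HC,.26],.12)
    p,d=camera("scene"); cv2.imwrite("pics/a3.png",cv2.resize(p[160:300,230:400],None,fx=4.2,fy=4.2))
    s=env.get_state();print(s["opening"],s["force"],s["time"],s["tcp_pos"])
E
```

```text
False [0.58255253 0.149038   0.15719318] [0.4792326  0.02873473 0.92348554] 3.5
0.02340600006396999 [ 0.04463758 -0.12477864  5.61643444]
0.023353862486716545 [ 0.43954706 -0.24736376 -1.26108664] 5.025 [0.58145217 0.14896642 0.2590003 ]
```

View pics/a3.png

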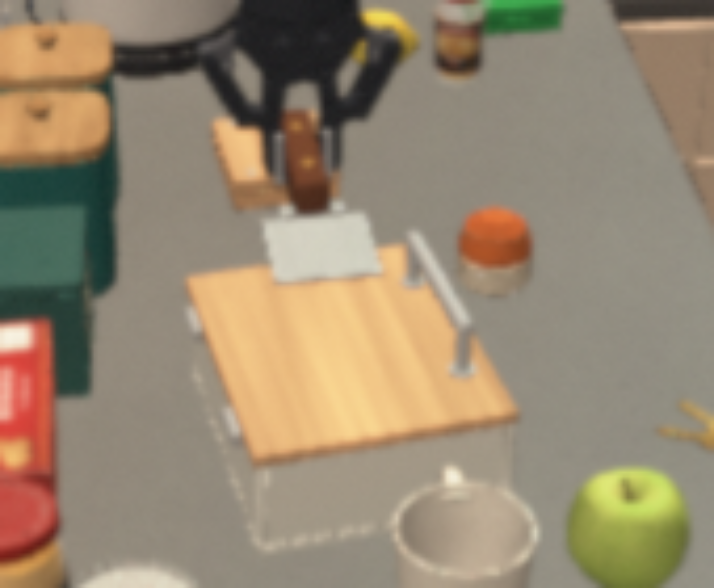

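View pics/a2.png

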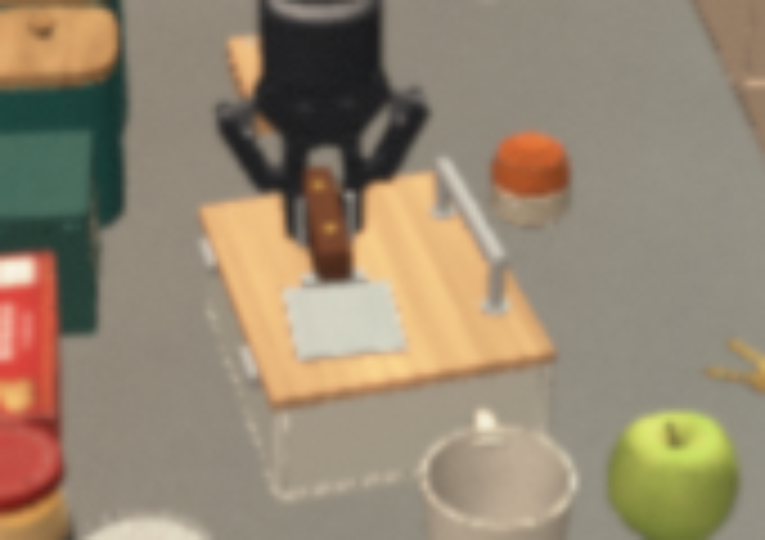

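The scraper is held, handle between the fingers and blade level over the lid, which stayed shut. Now to the garage.

```bash
python3 - <<'E'
from h import *
gx=np.array([np.cos(GY),np.sin(GY)])
pre=GM-(.0525+.070+.018)*gx
env.movel([.50,.0,.27],.25,rot=down((HY+GY)/2))
env.movel([*pre,.2],.25,rot=down(GY))
env.movel([*pre,.085],.12)
hit=env.movel([*pre,.0755],.03,stop_force=4)
s=env.get_state();print(hit,s["opening"],s["force"],s["time"],s["tcp_pos"],pre)
for n in("scene","top"):
    p,d=camera(n);cv2.imwrite(f"pics/b_{n}.png",p);np.savez(f"b_{n}.npz",p=p,d=d)
p=cv2.imread("pics/b_scene.png");cv2.imwrite("pics/b_sc.png",cv2.resize(p[140:260,240:400],None,fx=5,fy=5))
p=cv2.imread("pics/b_top.png");cv2.imwrite("pics/b_tc.png",cv2.resize(p[150:270,300:440],None,fx=5,fy=5))
E
```

```text
True 0.023044353717760372 [0.35854416 0.09500155 2.33663481] 8.475 [ 0.40188614 -0.20401642  0.07700829] [ 0.40134917 -0.20392385]
```

View pics/b_sc.png

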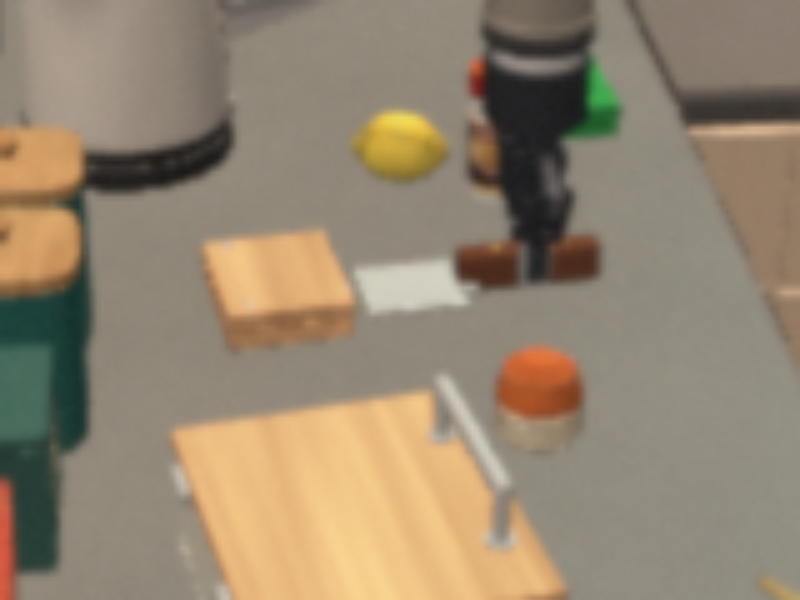

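View pics/b_tc.png

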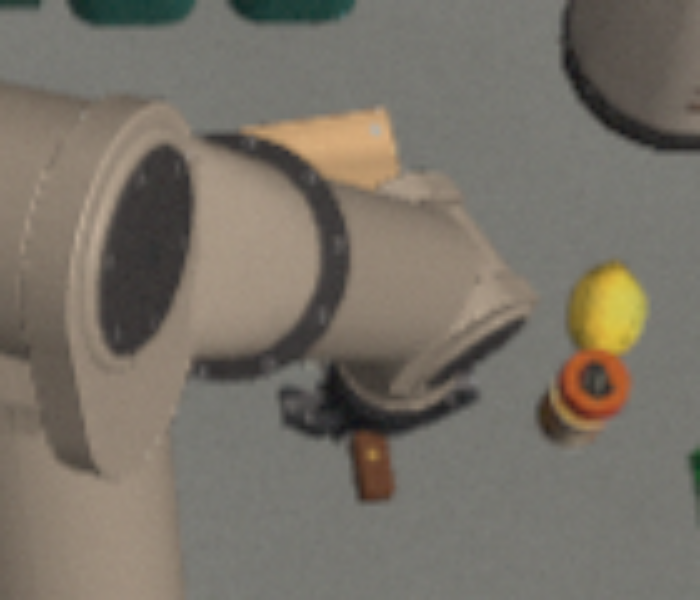

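```bash
python3 - <<'E'
from h import *
X=onz("scene",np.array([(355,268),(450,258),(472,303),(369,313)])/5-.5+[240,140],.006)
g=GM;c,s=np.cos(GY),np.sin(GY)
L=(X[:,:2]-g)@np.array([[c,-s],[s,c]])
print(L.round(4).tolist(),L.mean(0))
Gt=onz("scene",np.array([(205,242),(325,231),(353,303),(225,320)])/5-.5+[240,140],.028)
print(((Gt[:,:2]-g)@np.array([[c,-s],[s,c]])).round(4).tolist())
E
```

```text
[[-0.0174, -0.0329], [-0.0883, -0.034], [-0.0887, 0.0336], [-0.0146, 0.0331]] [-5.22315203e-02 -3.42304594e-05]
[[0.0886, -0.0531], [0.0009, -0.0526], [0.0009, 0.0548], [0.0905, 0.0604]]
```

The scene view puts the blade on the slot axis, y offset about 0 to 2 mm, with its tip about 16 mm short of the mouth. Sliding it in.

```bash
python3 - <<'E'
from h import *
gx=np.array([np.cos(GY),np.sin(GY)])
z=.0775
hit=env.movel([*(GM-(.0525-.010)*gx),z],.06,stop_force=9)
s=env.get_state();t=s["tcp_pos"][:2]
print(hit,s["force"],s["time"],s["tcp_pos"],"shoulder along",(t+.0525*gx-GM)@gx)
p,d=camera("scene");cv2.imwrite("pics/c_sc.png",cv2.resize(p[140:260,240:400],None,fx=5,fy=5))
E
```

```text
True [-0.8027857   0.62715345  4.92803411] 8.875 [ 0.40205677 -0.20398384  0.07700438] shoulder along -0.08730325611994738
```

View pics/c_sc.png

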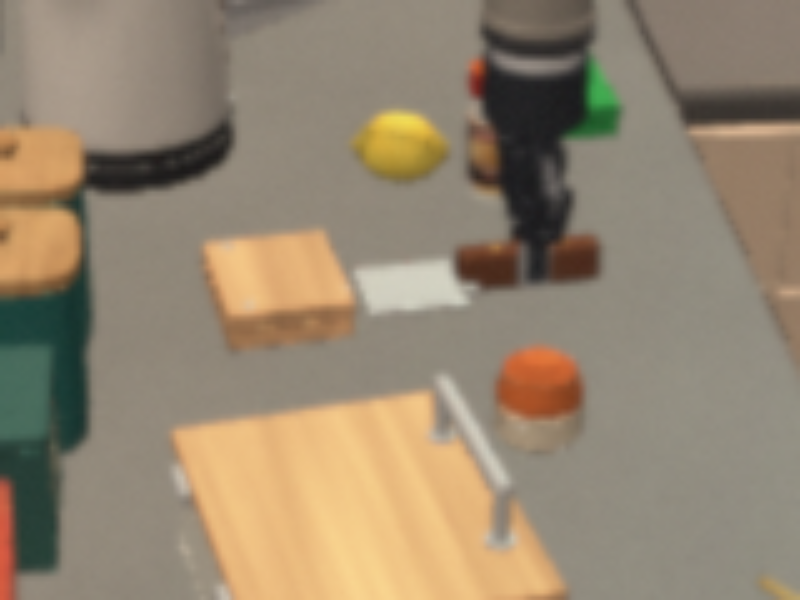

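The force stop tripped straight away, on the preload releasing against the worktop. I'll raise it by 1.5 mm and slide again.

```bash
python3 - <<'E'
from h import *
gx=np.array([np.cos(GY),np.sin(GY)])
t=np.array(env.get_state()["tcp_pos"])
env.movel([*t[:2],.0788],.03); env.dwell(.2)
print(env.get_state()["tcp_pos"],env.get_state()["force"])
for back,v,f in ((.030,.06,12),(.006,.05,12),(-.008,.03,9)):
    hit=env.movel([*(GM-(.0525+back)*gx),.0785],v,stop_force=f)
    s=env.get_state();t=np.array(s["tcp_pos"][:2])
    print(hit,s["force"].round(1),s["time"],s["tcp_pos"],"along",(t+.0525*gx-GM)@gx)
    if hit:break
p,d=camera("scene");cv2.imwrite("pics/d_sc.png",cv2.resize(p[140:260,240:400],None,fx=5,fy=5))
E
```

```text
[ 0.40192102 -0.20388577  0.07868833] [-0.04554791  0.36534611 -0.42061248]
False [-0.5  0.1 -0.3] 10.4833 [ 0.45846917 -0.19763572  0.07846498] along -0.03053492204938944
False [-0.1 -0.9 -0.8] 11.1167 [ 0.48274492 -0.19486562  0.07837577] along -0.006101801337063682
True [-0.6  0.3 -0.2] 11.425 [ 0.48627532 -0.19438021  0.07780615] along -0.002539449808335745
```

View pics/d_sc.png

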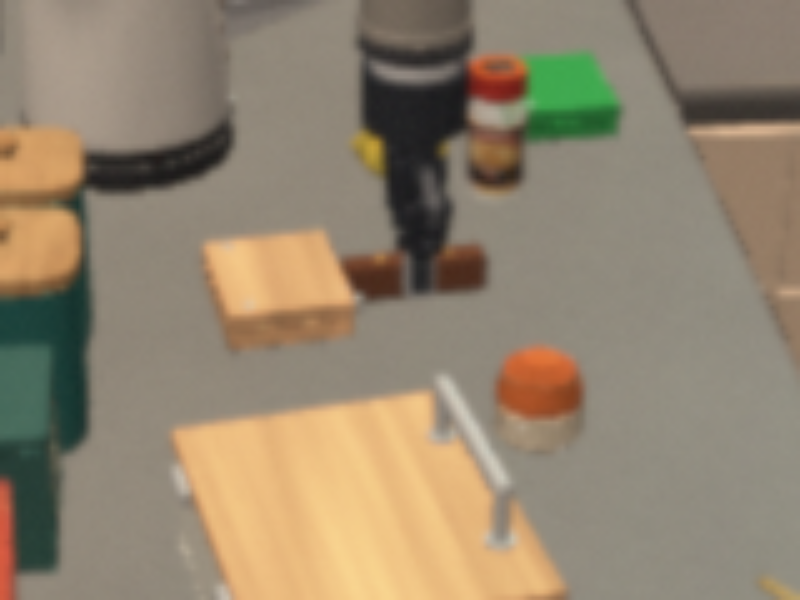

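```bash
python3 - <<'E'
from h import *
gx=np.array([np.cos(GY),np.sin(GY)])
hit=env.movel([*(GM-(.0525-.012)*gx),.0778],.03,stop_force=18)
s=env.get_state();t=np.array(s["tcp_pos"][:2])
print(hit,s["force"].round(1),s["time"],s["tcp_pos"],"along",(t+.0525*gx-GM)@gx,s["opening"])
env.dwell(.1)
env.grip(.05,30); env.dwell(.3)
s=env.get_state();print(s["opening"],s["force"].round(2),s["time"])
p,d=camera("scene");cv2.imwrite("pics/e_sc.png",cv2.resize(p[140:260,240:400],None,fx=5,fy=5))
t=np.array(s["tcp_pos"])
env.movel([t[0],t[1],.25],.2)
p,d=camera("scene");np.savez("e_scene.npz",p=p,d=d);cv2.imwrite("pics/e_sc2.png",cv2.resize(p[170:230,270:350],None,fx=10,fy=10,interpolation=0))
env.movel([.45,.12,.32],.25,rot=down(BY+np.pi/2))
for n in("top","scene"):
    p,d=camera(n);np.savez(f"f_{n}.npz",p=p,d=d);cv2.imwrite(f"pics/f_{n}.png",p)
print(env.get_state()["time"])
E
```

```text
True [-0.6  0.9  5.3] 11.7917 [ 0.48716635 -0.19421387  0.07701527] along -0.0016355451718010614 0.023115639557984857
0.05021966666906489 [ 0.84  0.11 -0.11] 12.5667
15.575
```

View pics/e_sc2.png

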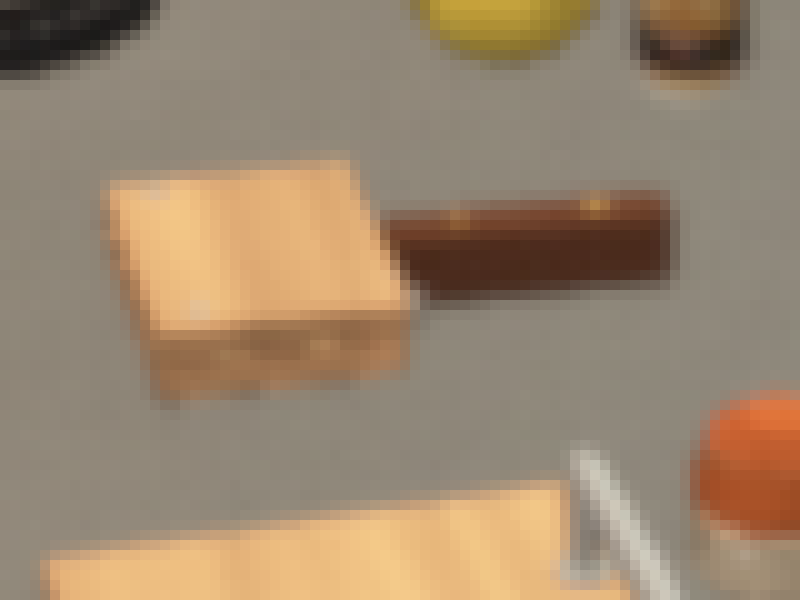

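View pics/f_top.png

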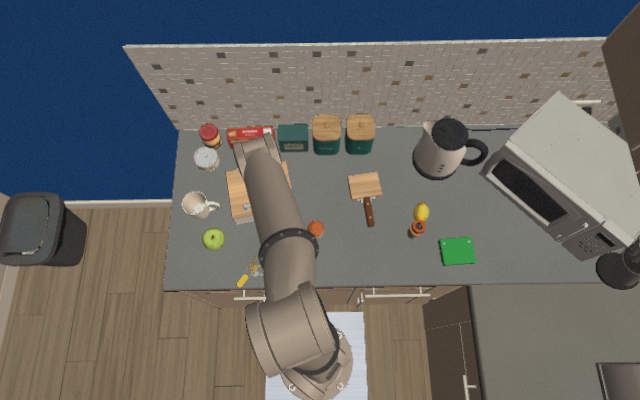

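```bash
python3 - <<'E'
from h import *
c,s=np.cos(GY),np.sin(GY)
loc=lambda X:((X[:,:2]-GM)@np.array([[c,-s],[s,c]])).round(4).tolist()
print("scene rivets",loc(onz("scene",np.array([(460,218),(597,205)])/10-.5+[270,170],.03)))
print("scene handle top corners",loc(onz("scene",np.array([(385,218),(668,190),(668,210),(395,236)])/10-.5+[270,170],.03)))
print("scene garage",loc(onz("scene",np.array([(105,182),(350,160),(410,310),(150,335)])/10-.5+[270,170],.028)))
p=np.load("f_top.npz")["p"];cv2.imwrite("pics/f_t.png",cv2.resize(p[165:235,340:395],None,fx=8.5,fy=8.5,interpolation=0))
E
```

```text
scene rivets [[-0.0291, 0.0003], [-0.0789, 0.0005]]
scene handle top corners [[-0.003, -0.0049], [-0.1063, -0.0054], [-0.1028, 0.0091], [-0.004, 0.0087]]
scene garage [[0.0901, -0.055], [0.0006, -0.0541], [0.0001, 0.0578], [0.09, 0.0571]]
```

View pics/f_t.png

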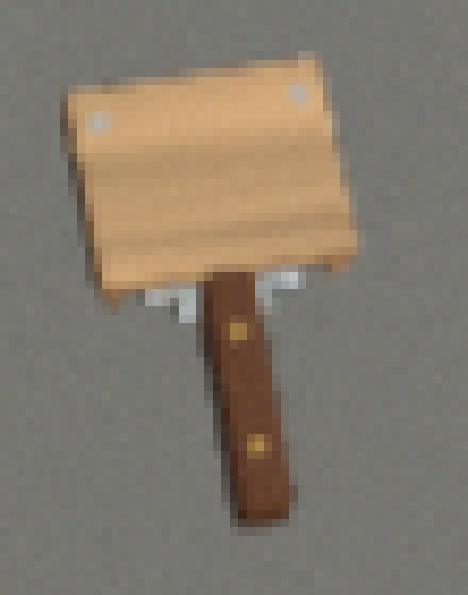

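```bash
python3 - <<'E'
from h import *
c,s=np.cos(GY),np.sin(GY)
loc=lambda X:((X[:,:2]-GM)@np.array([[c,-s],[s,c]])).round(4).tolist()
T=lambda a:np.array(a)/8.5-.5+[340,165]
print("blade rear corners",loc(onz("top",T([(147,306),(298,289)]),.006)))
print("rivets",loc(onz("top",T([(238,331),(259,444)]),.03)))
print("handle rear",loc(onz("top",T([(240,522),(290,512)]),.03)))
print("garage",loc(onz("top",T([(70,92),(316,60),(356,250),(104,290)]),.028)))
print("guard rear",loc(onz("top",T([(180,322),(198,322)]),.006)))
E
```

```text
blade rear corners [[-0.0035, 0.032], [-0.0042, -0.0326]]
rivets [[-0.0271, -0.0007], [-0.0765, -0.0012]]
handle rear [[-0.1082, 0.0119], [-0.1066, -0.009]]
garage [[0.0885, 0.0523], [0.0896, -0.0539], [0.0025, -0.0558], [-0.0015, 0.0515]]
guard rear [[-0.0124, 0.0193], [-0.0133, 0.0117]]
```

Both views put the shoulder at about -2 mm (spread +1 to -4 mm), but the last stop was mostly vertical force. To be sure, I'll nudge the rear end of the handle with closed fingers.

```bash
python3 - <<'E'
from h import *
gx=np.array([np.cos(GY),np.sin(GY)])
a=GM-.138*gx
env.movel([*a,.2],.3,rot=down(GY)); env.grip(0,30)
env.movel([*a,.085],.2); env.dwell(.2)
f0=env.get_state()["force"]
hit=env.movel([*(GM-.095*gx),.085],.03,stop_force=8)
s=env.get_state();t=np.array(s["tcp_pos"][:2])
print(hit,f0.round(1),s["force"].round(1),s["time"],"along",(t-GM)@gx)
env.movel([*a,.085],.1); env.movel([*a,.22],.25)
env.movel([.45,.12,.32],.3,rot=down(BY+np.pi/2))
env.grip(.03,30)
for n in("top","scene"):
    p,d=camera(n);np.savez(f"g_{n}.npz",p=p,d=d)
p=np.load("g_top.npz")["p"];cv2.imwrite("pics/g_t.png",cv2.resize(p[165:235,340:395],None,fx=8.5,fy=8.5,interpolation=0))
p=np.load("g_scene.npz")["p"];cv2.imwrite("pics/g_s.png",cv2.resize(p[170:230,270:350],None,fx=10,fy=10,interpolation=0))
print(env.get_state()["time"])
E
```

```text
True [-0.1 -0.6  0.2] [-0.3  0.1  0.9] 19.6333 along -0.11772056900470969
22.9667
```

View pics/g_t.png

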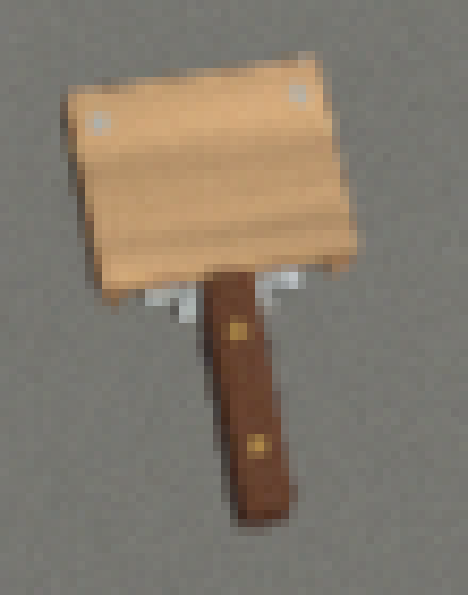

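View pics/g_s.png

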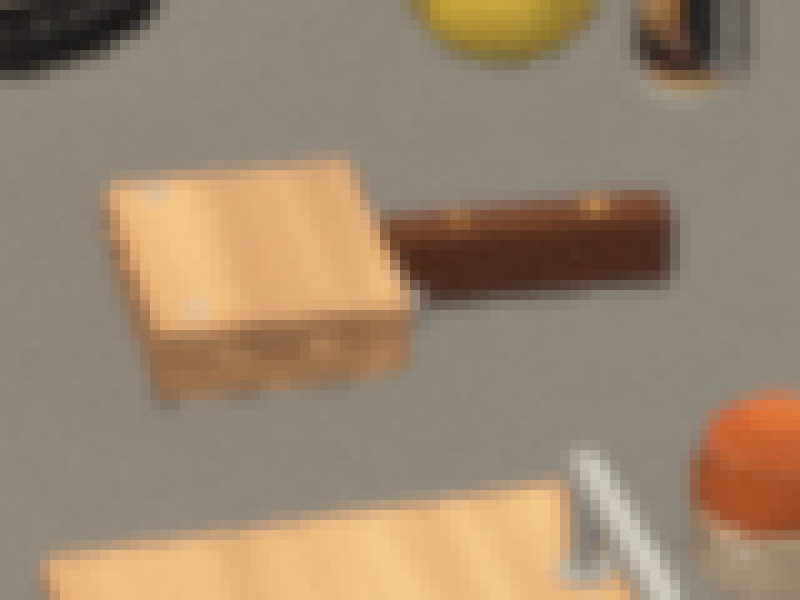

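An 8 N push on the handle's end did not move it and both pictures are unchanged, so the blade is fully home. Now the lid bar.

```bash
python3 - <<'E'
from h import *
TL=.26
p1,o=barpose(0,TL,1); p0,_=barpose(0,TL,1,.054+.08)
env.grip(.036,60)
env.movel(p0,.2,rot=o)
hit=env.movel(p1,.08,stop_force=8)
s=env.get_state();print(hit,s["tcp_pos"],p1,s["force"].round(1),s["time"])
p,d=camera("scene");cv2.imwrite("pics/h1.png",cv2.resize(p[180:280,260:380],None,fx=6,fy=6))
if not hit:
    env.grip(0,60)
    s=env.get_state();print(s["opening"],s["tcp_pos"],s["force"].round(1),s["time"])
    p,d=camera("scene");cv2.imwrite("pics/h2.png",cv2.resize(p[180:280,260:380],None,fx=6,fy=6))
E
```

```text
False [0.48150655 0.16758792 0.16760026] [0.48133699 0.16754197 0.16718506] [ 0.5 -0.2  0.1] 24.9417
0.009925454310617568 [0.48018293 0.16746287 0.16727712] [-5.6 -0.7  6.8] 25.3417
```

View pics/h2.png

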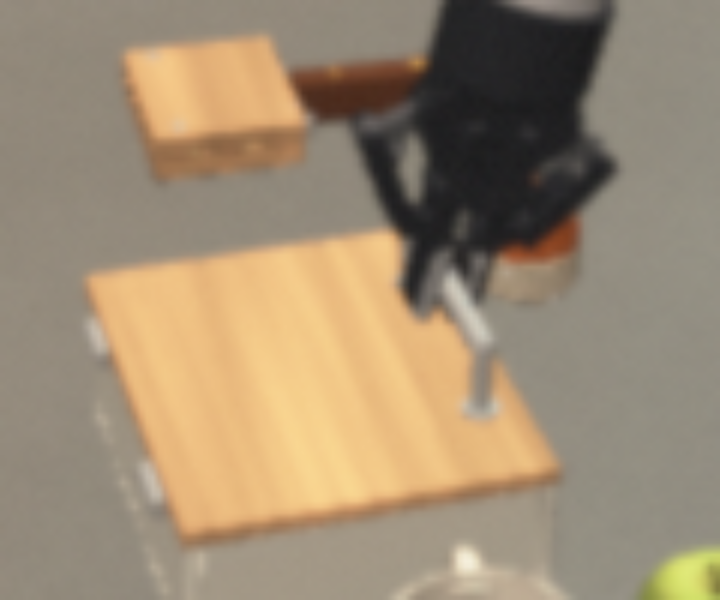

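The bar is between the pads. Lifting it along the hinge arc in small steps, checking the forces at each.

```bash
python3 - <<'E'
from h import *
TL=.26
for th in np.linspace(.1,.3,3):
    p,o=barpose(th,TL-th,1)
    env.movel(p,.06,rot=o)
    s=env.get_state();print(round(th,3),s["opening"],s["force"].round(1),s["torque"].round(2),s["time"])
    if np.linalg.norm(s["force"])>35: break
p,d=camera("scene");cv2.imwrite("pics/i1.png",cv2.resize(p[160:280,250:390],None,fx=5.5,fy=5.5))
E
```

```text
0.1 0.009903890160317149 [-4.8 -0.3 -0.7] [-0.01  1.03  0.08] 25.8583
0.2 0.010115300621915888 [-5.4  0.9  0. ] [0.01 1.18 0.02] 26.325
0.3 0.009560008456448988 [-6.7 -0.3  1.8] [ 0.01  1.17 -0.04] 26.7917
```

View pics/i1.png

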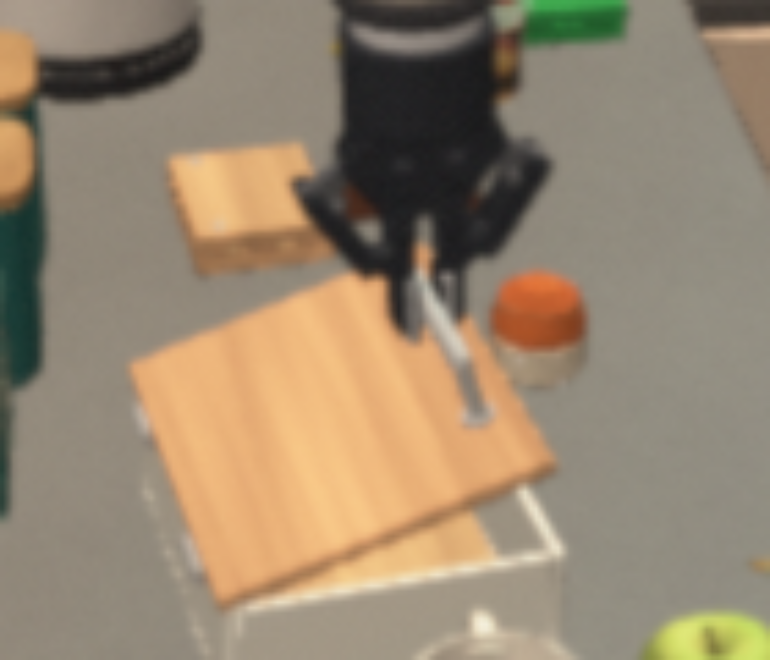

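The lid is rising with the bar and the forces are small. On to 45°.

```bash
python3 - <<'E'
from h import *
TL=.26
for th in (.4,.5,.6,.7,.785):
    p,o=barpose(th,TL-th,1)
    env.movel(p,.06,rot=o)
    s=env.get_state();print(round(th,3),s["opening"],s["force"].round(1),s["torque"].round(2),s["time"])
    if np.linalg.norm(s["force"])>40: break
env.dwell(.5)
s=env.get_state();print(s["tcp_pos"],p,s["orientation"],o)
for n in("top","scene"):
    p,d=camera(n);np.savez(f"j_{n}.npz",p=p,d=d)
    cv2.imwrite(f"pics/j_{n}.png",p)
p=cv2.imread("pics/j_scene.png");cv2.imwrite("pics/j1.png",cv2.resize(p[150:290,240:400],None,fx=5,fy=5))
E
```

```text
0.4 0.010045517658183279 [-5.1  0.1  2.6] [0.01 1.24 0.01] 27.3083
0.5 0.01006695515732653 [-6.3  0.7  4. ] [0.03 1.23 0.03] 27.775
0.6 0.010345097134149604 [-5.7  0.   5.5] [ 0.    1.33 -0.04] 28.2417
0.7 0.009977963810423771 [-5.2  0.6  5.6] [ 0.1   1.08 -0.07] 28.7083
0.785 0.009972123792999247 [-5.2  0.8  5.8] [ 0.11  1.06 -0.14] 29.125
[0.59543424 0.18860085 0.25503392] [0.5961407  0.18819562 0.25458374] [-0.16717592  0.61912427  0.74092143 -0.19943113] [-0.16645578  0.61948503  0.74087804 -0.19907411]
```

View pics/j1.png

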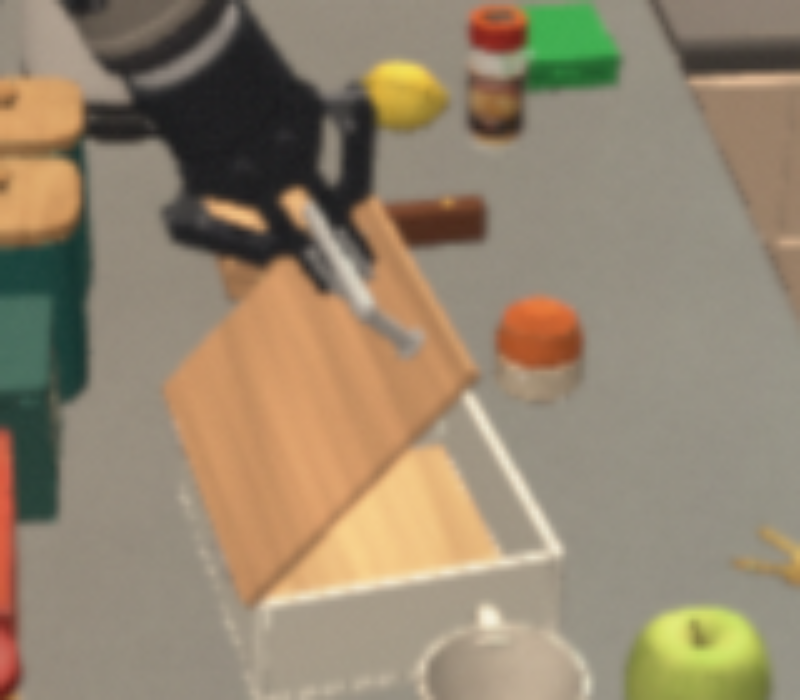

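View pics/j_top.png

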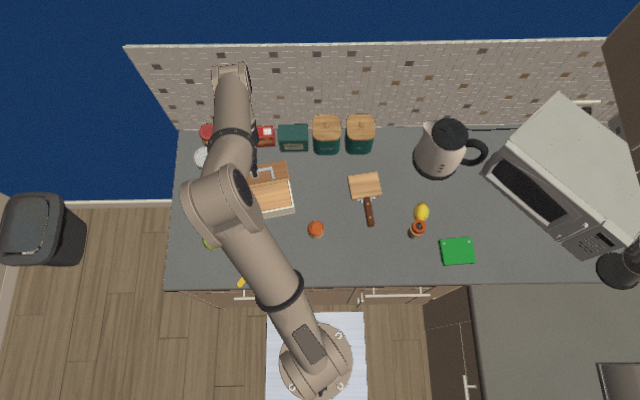

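```bash
python3 - <<'E'
from h import *
o,r=ray("scene",np.array([(245,602),(478,380)])/5-.5+[240,150])
c=np.array([.559,.185,0])
for k in(.104,.107,.110):
    t=(k-(o-c)@by)/(r@by);X=o+t[:,None]*r;e=X[1]-X[0]
    print(X.round(4).tolist(),"len",np.linalg.norm(e),"ang",np.arctan2(e[2],-e@bx))
P=cloud("scene",np.load("j_scene.npz")["d"])
m=np.zeros((400,640),np.uint8);cv2.fillPoly(m,[(np.array([(190,400),(280,310),(360,330),(440,370),(250,550)])/5+[240,150]).astype(int)],1)
Q=P[m>0];Q=Q-np.median(Q,0);Q=Q[np.linalg.norm(Q,axis=1)<.15]
n=np.linalg.svd(Q-Q.mean(0))[2][2];n*=np.sign(n[2]);print("plane",np.arctan2(n@bx,n[2]),n@by)
E
```

```text
[[0.6271, 0.3029, 0.074], [0.5057, 0.2811, 0.1892]] len 0.16880149544972145 ang 0.7512640960882555
[[0.6271, 0.306, 0.0764], [0.5061, 0.2842, 0.1913]] len 0.16827007147098572 ang 0.7512640960882554
[[0.6272, 0.309, 0.0788], [0.5065, 0.2873, 0.1933]] len 0.16773864749224998 ang 0.7512640960882564
plane 0.7894062883743466 0.0031015764341422595
```

```bash
python3 - <<'E'
from h import *
s=env.get_state();print(s["opening"],np.abs(s["joint_velocities"]).max(),s["time"])
job.job_done()
s=env.get_state();print(s["opening"],s["force"].round(1),s["time"])
E
```

```text
0.009854509831001987 0.0019979834510103107 29.725
the job is handed in; nothing more can be done
the job is handed in; nothing more can be done
```

The scraper is in the pale garage and let go, and the gripper is holding the lid open at about 45° by its bar. I handed the job in at about 29.7 s of the 58 s allowed; no verdict comes back.

- **Scraper:** I took it off the lid, laid it on the worktop and slid the blade into the slot. After release, both cameras put the shoulder about 2 mm short of the mouth (readings from +1 to -4 mm; the limit is -6 mm). Sideways it was 0–2 mm off. The stops during the slide were partly vertical force, and one tripped at once from contact with the worktop. So I also pushed the handle's end with closed fingers. It did not move when that push stopped at its 8 N limit.
- **Lid:** I gripped the bar at 60 N and raised the lid along its hinge arc, with no more than about 9 N on the tool. The camera checks of the angle disagree slightly: 0.75 rad from the lid's edge and 0.79 rad from the depth plane. Both are well inside 0.665–0.905 rad. The arm was still, with the bar in the fingers.
- **Other things:** I saw no bystander moved in the last pictures, but I did not measure them. In the last top view the arm partly covers the apple and hides the mug, and the scene view shows both.

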